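# Put the washed cups and spoon away by the water purifier

### The arm

A 6-joint arm with a two-finger parallel gripper is mounted at the origin on the work surface. World frame = base frame: x ahead of the robot, y to its left, z up, the work surface at z = 0. Lengths are in m, angles in rad, forces in N, time in s.
With the tool pointing down it reaches from about 0.3 to 0.875 m from the base axis. Payload 6.4 kg.
Tool frame: the origin (TCP) lies on the centre line of the jaws, within the pads' length; the fingertips stand ctrl.tip_extent ahead of it and the grasp point (between the pads) lies 8 mm behind it (ctrl.tip_extent is the distance from the TCP to the fingertips, in m); z points along the fingers, y is the line along which they close (so a half turn about z gives the same grasp; the last joint's range is limited). The gripper opens to 85 mm and grips with 20 to 120 N. Pads are 22 mm wide; open, the fingers measure 114 mm over their backs; the gripper's body (76 mm by 85 mm) begins 54 mm behind the grasp point. The pads swing forward as they close: fully open they stand 13 mm farther back than shut.
Start: joints at [-1.345, 0.181, 1.607, -0, 1.354, -0.206], TCP at [0.241, -0.522, 0.242] pointing down, gripper open.
Joint ranges: [-2.99, 2.99], [-0.89, 2.07], [0.3, 2.58], [-1.14, 4.28], [0, 2.63], [-3.12, 3.12]. Speed limits (rad/s): [2.57, 2.57, 3.01, 3.14, 3.14, 3.14].

### API

Orientations are given as a unit quaternion [w, x, y, z].
In Python, from bench import ctrl gives the robot as it stands.
- The arm moves only by the shell command python3 -m handwheel 'ROWS'. ROWS is JSON, a list of rows, each a list of 7 numbers: the turn, a rotation vector about the tool's x, y, z as a fraction of full scale, then the shift along the tool's x, y, z as a fraction of full scale, then the opening, from 0 (shut) to 1 (fully open). In form: [[rx, ry, rz, x, y, z, jaw], ...]. A call has exactly 8 rows; each row shifts and turns the commanded pose from where the row before left it, along the tool's axes as they then stand; what a row does not reach is not made up. Full scale, the value 1, is 300 mm for a shift and pi rad for a turn. A row lasts 1/10 s, in which the tool goes at most 50 mm and 8.59 degrees, less where a joint would pass 70% of its speed; a pose out of reach is approached as far as the arm can. A call with a number of a shift or a turn outside -1 to 1 is refused whole. A call with a gripper value outside its range is refused whole. The fingers move at their own pace and stop on an object; the grip force is fixed at half the most. Time passes only in rows, so rows that do not move let the fingers close, or fill a call up. It gives the time, the measured TCP pose, the force, the opening and the grip force at its end, in the units of the state.
- ctrl.get_obs(): the state, without advancing time (a new reading comes with each control period).
- ctrl.camera(name): name is "side" or "top" or "wrist"; returns the picture (400x640x3 uint8, blue, green, red); there is no depth.
- ctrl.camera_model(name): a dict with "camera_matrix" (3x3 intrinsics, pixels), "cam_to_world" (4x4, takes a point from camera to world coordinates). Camera axes: x right, y up, looking along -z (the intrinsics and any distortion apply to the point x, -y, -z); pixel columns grow to the right and rows downward; lengths in m; the calibration is good to about 2 mm. A picture is of the moment at which its call begins: read the wrist's pose just before it. camera_model takes no time and is no camera call; for the wrist camera it gives the pose at the moment of the call.
- ctrl.hand_in(): hands the job in; it is judged then, once.
The state is a dict: "time_s": time; "q": joint angles; "dq": joint speeds; "joint_efforts": joint torques, N m; "eef_pos": TCP position; "eef_rot": TCP orientation; "wrist_force": force on the tool from outside, world axes, zero at the start; "torque": the same for the moment, N m; "opening": opening from 0.0 (shut) to 1.0 (fully open); "grasp_force": force on a finger pad.
Only numpy, scipy, OpenCV 4.12 (cv2) and the standard library are available. Lean on these libraries where they do the work, as an engineer would, in place of code of your own. Each camera call takes 0.05 s, during which the arm holds its last target. There are 200 camera calls.

### The job

The washing-up is dry: put each thing away with its own kind. Stand the two loose clear cups upright in the steel drain tray, in the row with the cup already there, stand the two small teacups upright on the bamboo tea tray beside the teapot, and lay the china spoon on its foot lengthwise in the empty lane of the cutlery tray, beside the chopsticks. Set everything down without dropping it, and leave the teapot and the cup that is already in its tray where they are.

Things in the scene. Friction and masses are not known exactly. Their poses are not given: they have to be found in the camera images.
- cup_a_mid (a point): a loose straight-sided cup of clear acrylic, upright, round, no handle: 95 high, 62 across the rim, 54 across the foot, wall 3, 70 g. This point is its centre, 47.5 above its foot; z is the cup's axis, up
- cup_b_mid (a point): the other loose clear cup, the same as cup_a in every way
- cup_c_mid (a point): a third clear cup, the same size, already standing loose in the drain tray near the tray's +y end; it stays there. This point is its centre, 47.5 above its foot
- teacup_a_mid (a point): a loose small white porcelain teacup, upright, round, no handle: 46 high, 58 across the rim and nearly straight-sided for the upper 20, narrowing to a 33 foot, wall 3, 90 g. This point is its centre, 23 above its foot; z is the cup's axis, up
- teacup_b_mid (a point): the other small teacup, the same as teacup_a in every way
- spoon_handle (a point): a loose white china soup spoon lying on its flat foot, 126 long, 50 g: a round bowl 45 across and 17 high with a handle that slopes up away from it to 46 high. The point lies on the centre line of the handle, 26 above what the spoon lies on; here the handle is 15 wide across y and 8 thick. Along x: the bowl is at +x (bowl centre 70 from the point, bowl's far edge 92), the handle's raised end at -x (34 from the point); it balances about 41 to the bowl's side. z is up
- drain_tray: a fixed tray of stainless steel with dark slots across its floor: 105 (x) by 236 (y), rim 16 high and 4 thick, floor top 5 above the counter; inside 97 by 228. Origin: centre of its underside on the counter, z up, long side along y. One clear cup already stands in it about 76 from the centre towards +y; the rest of the row, from -y end to that cup, is empty
- tea_tray: a fixed bamboo tray with a thin lip and small grips at its ends: 132 (x) by 236 (y), lip 14 high and 5 thick, floor top 6 above the counter; inside 122 by 226. Origin: centre of its underside on the counter, z up, long side along y. The teapot stands in its +y half; the -y half is empty
- cutlery_tray: a fixed shallow white plastic tray with two lanes along y: 132 (x) by 236 (y), rim and lane divider 14 high and 4 thick, floor top 4 above the counter. Origin: centre of its underside on the counter, z up. The wide empty lane, for the spoon, is 72 wide and runs from x = -62 to x = +10 (middle x = -26), 228 long; the narrow lane at x = +14 to +62 holds four chopsticks that are part of the tray
- teapot: a small white porcelain teapot with lid and knob, 87 high, body 86 across, spout to its -x reaching 69 from the axis, handle to +x reaching 68; it stands loose on the tea tray about 65 from the tray's centre towards +y and stays there. Origin: centre of its foot, z up, 380 g
Not all that is in view belongs to the job. Leave any orange look-alike of the part that bears cup_a_mid alone.

How it is judged:
By the outcome, as a careful person would: the job done as asked, in the order asked, and still so for the second after the job is handed in, with the robot touching nothing.
It also fails if it takes over 128 s, if anything falls off the work surface, if the arm or the gripper's body presses on something with over 40 N, if the wrist force passes 120 N, or if a joint passes its speed limit or range.

## Working session

There is one attempt and no reset: what is moved stays moved. The work goes in short steps, Python scripts to look and compute and a shell command to move; the robot and the scene stay as the last step left them, time stands still between calls to the robot, and variables do not carry over. Pictures are saved under pics/ and viewed, at most 16 in all, crops included, and the job is handed in when it is done.

```bash
ls; mkdir -p pics
python3 - <<'E'
from bench import ctrl
import cv2,numpy as np
o=ctrl.get_obs();print(o,ctrl.tip_extent)
for n in("top","side"):
    cv2.imwrite(f"pics/{n}0.png",ctrl.camera(n)); m=ctrl.camera_model(n);print(n,m)
print(ctrl.camera_model("wrist"))
E
```

```text
pics
{'time_s': 0.0, 'q': array([-1.34529866e+00,  1.81544155e-01,  1.60802390e+00, -1.30002918e-05,
        1.35378247e+00, -2.06298614e-01]), 'dq': array([-0.00140068, -0.00104804, -0.00049542,  0.00022191,  0.0011652 ,
        0.00019932]), 'joint_efforts': array([ 1.57220635e-03, -4.44871330e+01, -3.51331758e+01, -8.70009626e-05,
        9.17992234e-03, -3.47276136e-05]), 'eef_pos': array([ 0.24052943, -0.52168291,  0.2413747 ]), 'eef_rot': array([-8.78833853e-04,  9.76783705e-01,  2.14226096e-01, -1.47833933e-05]), 'wrist_force': array([ 0.32977336, -0.26898876,  0.16185942]), 'torque': array([ 0.01458871, -0.01133553,  0.00833229]), 'grasp_force': 0.0, 'opening': 0.9977829206469166} 0.011
top {'camera_matrix': array([[425.53791463,   0.        , 318.13852609],
       [  0.        , 425.53791463, 201.35602156],
       [  0.        ,   0.        ,   1.        ]]), 'cam_to_world': array([[ 3.00930674e-04,  9.93645019e-01, -1.12558812e-01,
         3.41489320e-01],
       [-9.99145944e-01,  4.94962408e-03,  4.10229602e-02,
         3.27590028e-02],
       [ 4.13193838e-02,  1.12450
[... 409 characters left out ...]
54e-01],
       [-6.50987264e-01, -5.29393024e-01,  5.44020779e-01,
         7.17390246e-01],
       [-9.49541833e-04,  7.17243560e-01,  6.96821909e-01,
         9.50046460e-01],
       [ 0.00000000e+00,  0.00000000e+00,  0.00000000e+00,
         1.00000000e+00]])}
{'camera_matrix': array([[316.2683511 ,   0.        , 317.90593318],
       [  0.        , 316.2683511 , 202.61387751],
       [  0.        ,   0.        ,   1.        ]]), 'cam_to_world': array([[ 0.41780217,  0.86000122,  0.29298338,  0.3162901 ],
       [-0.90853624,  0.39612093,  0.13285371, -0.48673547],
       [-0.0018025 , -0.32169258,  0.94684245,  0.37243026],
       [ 0.        ,  0.        ,  0.        ,  1.        ]])}
```

View pics/top0.png

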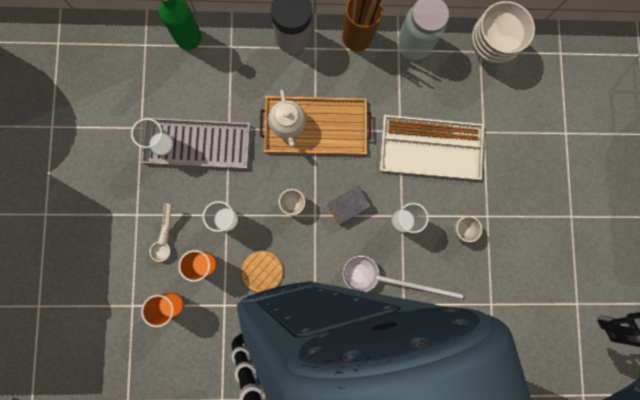

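View pics/side0.png

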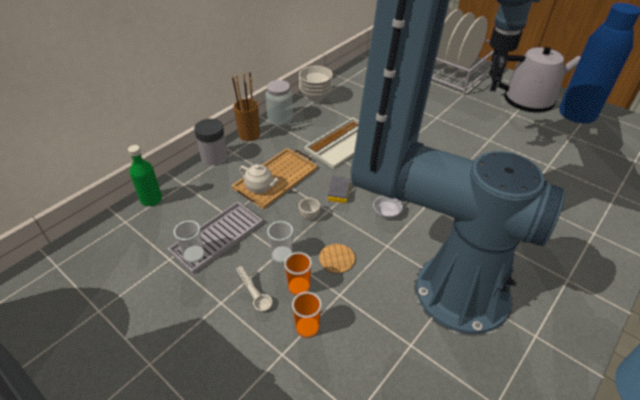

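Candidates in the top view:
- Clear cups: (218,217) and (410,218). The cup at (155,138) is already in its tray, so it stays.
- Orange look-alikes: (197,266) and (162,310), to leave alone.
- Teacups: (292,202) and (469,229). The ladle at (361,274) and the bowls at (503,30) are not part of the job.
- Spoon: (163,235), with the ladle handle as its look-alike.

Next is a close crop to check these choices.

```bash
cat > h.py <<'E'
import numpy as np,cv2
from bench import ctrl
from scipy.spatial.transform import Rotation as R
def ray(m,px,z):
    K=m["camera_matrix"];T=m["cam_to_world"]
    d=np.linalg.inv(K)@[px[0],px[1],1];d=T[:3,:3]@[d[0],-d[1],-d[2]]
    c=T[:3,3];return c+d*(z-c[2])/d[2]
def proj(m,p):
    T=m["cam_to_world"];q=T[:3,:3].T@(np.array(p)-T[:3,3]);q=m["camera_matrix"]@[q[0],-q[1],-q[2]];return q[:2]/q[2]
def pose():
    o=ctrl.get_obs();r=R.from_quat(np.roll(o["eef_rot"],-1));return o["eef_pos"],r
def go(p,yaw=None):
    """fractions to tool-down at p with tool y axis along world angle yaw (mod pi)"""
    e,r=pose();d=r.inv().apply(np.array(p)-e)/0.3
    out=[np.round(d,3)]
    if yaw is not None:
        y=np.array([np.cos(yaw),np.sin(yaw),0]);z=np.array([0,0,-1.]);c=[]
        for s in(1,-1):
            t=R.from_matrix(np.c_[np.cross(s*y,z),s*y,z]);c.append((r.inv()*t).as_rotvec()/np.pi)
        out.append([np.round(v,4) for v in c])
    return out
E
python3 - <<'E'
from h import *
m=ctrl.camera_model("top");im=cv2.imread("pics/top0.png")
cv2.imwrite("pics/crop0.png",cv2.resize(im[95:275,140:340],None,fx=3.9,fy=3.3*1,interpolation=3)[:600])
c=np.hstack([im[180:260,370:500]]);cv2.imwrite("pics/crop1.png",cv2.resize(c,None,fx=5,fy=5,interpolation=3))
for n,px,z in[("A",(217,216),.095),("A foot",(226,219),.0),("B",(413,218),.095),("Bfoot",(403,219),0),("T1",(292,202),.046),("T2",(469,229),.046),("bowl",(160,252),.012),("hend",(167,207),.046),
 ("C",(147,133),.1),("draintl",(146,121),.016),("drain br",(249,168),.016),("tea tl",(265,97),.014),("tea br",(367,155),.014),("cut tl",(383,116),.014),("cut br",(482,180),.014)]:
    print(n,np.round(ray(m,px,z),3))
E
```

```text
A [0.409 0.203 0.095]
A foot [0.41  0.201 0.   ]
B [ 0.407 -0.2    0.095]
Bfoot [ 0.411 -0.202  0.   ]
T1 [0.444 0.052 0.046]
T2 [ 0.386 -0.337  0.046]
bowl [0.336 0.341 0.012]
hend [0.432 0.319 0.046]
C [0.58  0.349 0.1  ]
draintl [0.63  0.383 0.016]
drain br [0.524 0.15  0.016]
tea tl [0.692 0.116 0.014]
tea br [ 0.557 -0.119  0.014]
cut tl [ 0.65  -0.158  0.014]
cut br [ 0.501 -0.385  0.014]
```

View pics/crop0.png

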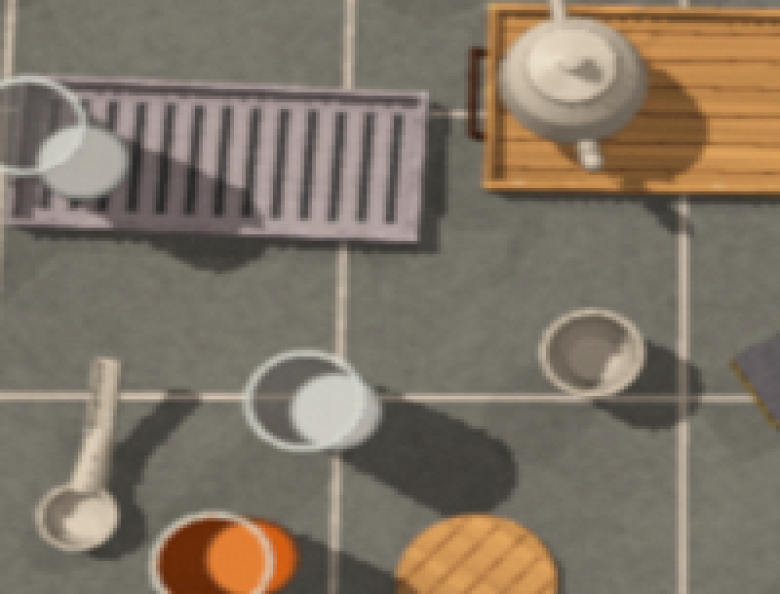

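View pics/crop1.png

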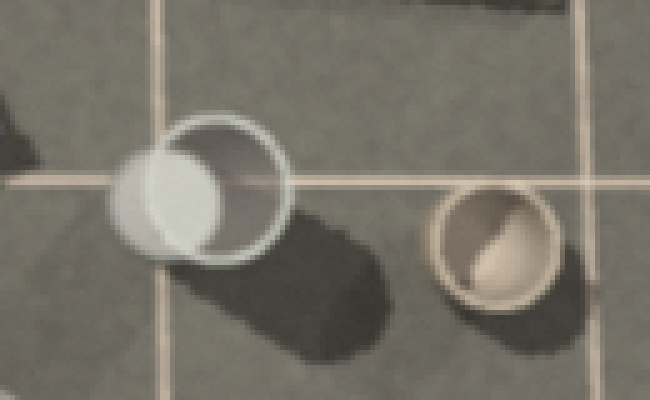

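Choices confirmed:
- Clear cup A: rim at about px (218,216).
- Clear cup B: rim at (414,218).
- Teacups: (292,202) and (470,229).
- Spoon: bowl at (160,251), handle tip at (167,204).

The orange cups are clearly different. I'll start moving: turn the jaw line to world x while working out the positions.

```bash
python3 -m handwheel '[[0,0,-0.0454,0,0,0,1],[0,0,-0.0454,0,0,0,1],[0,0,-0.0454,0,0,0,1],[0,0,-0.0454,0,0,0,1],[0,0,-0.0454,0,0,0,1],[0,0,-0.0454,0,0,0,1],[0,0,-0.0454,0,0,0,1],[0,0,-0.0454,0,0,0,1]]'
python3 - <<'E'
from h import *
m=ctrl.camera_model("top")
for n,px,z in[("A",(217.9,216.2),.095),("B",(414,217.6),.095),("T1",(291.8,201.7),.046),("T2",(470,229.4),.046),("orange",(194.6,266.2),.095),("hend",(166.9,204.1),.046),("bowl",(159.7,251),.017),
 ("dr tr",(249.7,122.9),.016),("dr br",(246.9,168),.016),("dr bl",(142.6,164.7),.016),("tea tl",(265,96.5),.014),("tea bl",(264,152),.014),("tea br",(367,155),.014),("tea tr",(368,98.5),.014),
 ("cut tl",(384,116),.014),("tr",(483,121),.014),("br",(481,180),.014),("bl",(381,172),.014),("pot",(286,118),.087)]:
    print(n,np.round(ray(m,px,z),3))
print(go([.408,-.2,.2],0))
E
```

```text
time_s: 0.9
eef_pos: [0.2406, -0.5219, 0.2418]
eef_rot: [-0.0, 0.704, 0.71, 0.0]
wrist_force: [0.4, -0.5, -0.5]
opening: 0.997
grasp_force: 0.0
A [0.409 0.201 0.095]
B [ 0.407 -0.203  0.095]
T1 [0.445 0.052 0.046]
T2 [ 0.386 -0.339  0.046]
orange [0.308 0.245 0.095]
hend [0.438 0.32  0.046]
bowl [0.338 0.34  0.017]
dr tr [0.629 0.15  0.016]
dr br [0.524 0.154 0.016]
dr bl [0.53  0.386 0.016]
tea tl [0.693 0.116 0.014]
tea bl [0.562 0.117 0.014]
tea br [ 0.557 -0.119  0.014]
tea tr [ 0.692 -0.123  0.014]
cut tl [ 0.65  -0.16   0.014]
tr [ 0.641 -0.394  0.014]
br [ 0.501 -0.383  0.014]
bl [ 0.518 -0.151  0.014]
pot [0.619 0.065 0.087]
[array([1.068, 0.567, 0.14 ]), [array([-0.0001, -0.0003,  0.0025]), array([ 5.000e-04, -1.000e-04, -9.975e-01])]]
```

```bash
python3 -m handwheel '[[0,0,0,0.13,0.07,0.01,1],[0,0,0,0.13,0.07,0.01,1],[0,0,0,0.13,0.07,0.01,1],[0,0,0,0.13,0.07,0.01,1],[0,0,0,0.13,0.07,0.01,1],[0,0,0,0.13,0.07,0.01,1],[0,0,0,0.13,0.07,0.01,1],[0,0,0,0.13,0.07,0.01,1]]'
python3 - <<'E'
from h import *
m=ctrl.camera_model("wrist");cv2.imwrite("pics/w1.png",ctrl.camera("wrist"))
print(go([.407,-.202,.052],0),"rim proj",proj(m,[.407,-.202,.095]),proj(m,[.407,-.202,.0]), proj(m,[.386,-.339,.046]))
E
```

```text
time_s: 1.7
eef_pos: [0.4083, -0.2081, 0.218]
eef_rot: [-0.0, 0.707, 0.708, 0.0]
wrist_force: [-0.1, -0.3, 0.4]
opening: 1.0
grasp_force: 0.0
[array([-0.001, -0.011,  0.551]), [array([ 0.0002, -0.0015,  0.0017]), array([ 2.300e-03,  4.000e-04, -9.983e-01])]] rim proj [315.95979066 192.55360703] [316.5046435  167.92134789] [297.69642332 296.42324628]
```

View pics/w1.png

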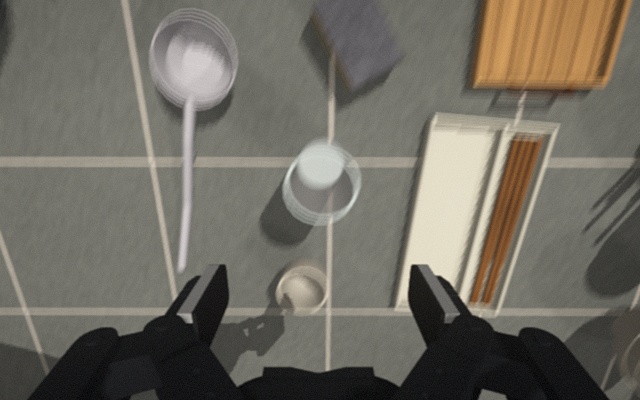

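The wrist view, slightly blurred, shows cup B's rim centre at about (321,188), within 3–4 mm of the estimate. I'll descend and grip.

```bash
python3 -m handwheel '[[0,0,0,0,0,0.07,1],[0,0,0,0,0,0.08,1],[0,0,0,0,0,0.08,1],[0,0,0,0,0,0.08,1],[0,0,0,0,0,0.08,1],[0,0,0,0,0,0.08,1],[0,0,0,0,0,0.08,1],[0,0,0,0,0,0,1]]'
python3 -m handwheel '[[0,0,0,0,0,0,1],[0,0,0,0,0,0,0],[0,0,0,0,0,0,0],[0,0,0,0,0,0,0],[0,0,0,0,0,0,0],[0,0,0,0,0,0,0],[0,0,0,0,0,0,0],[0,0,0,0,0,0,0]]'
python3 -m handwheel '[[0,0,0,0,0,-0.05,0],[0,0,0,0,0,-0.08,0],[0,0,0,0,0,-0.08,0],[0,0,0,0,0,-0.08,0],[0,0,0,0,0,-0.08,0],[0,0,0,0,0,-0.08,0],[0,0,0,0,0,-0.05,0],[0,0,0,0,0,0,0]]'
python3 -c "
from h import *
print(go([.578,.198,.22],0))"
```

```text
time_s: 2.55
eef_pos: [0.4056, -0.2081, 0.0503]
eef_rot: [-0.003, 0.706, 0.708, -0.0]
wrist_force: [-0.1, 0.6, -0.9]
opening: 0.998
grasp_force: 0.0
time_s: 3.35
eef_pos: [0.4091, -0.2107, 0.0552]
eef_rot: [0.001, 0.706, 0.708, 0.0]
wrist_force: [-1.2, 1.0, 7.8]
opening: 0.691
grasp_force: 56.2
time_s: 4.15
eef_pos: [0.4094, -0.2111, 0.2065]
eef_rot: [0.003, 0.706, 0.708, 0.0]
wrist_force: [0.7, -0.6, -0.7]
opening: 0.692
grasp_force: 58.2
[array([ 1.362,  0.565, -0.048]), [array([0.0015, 0.0014, 0.0007]), array([-0.0022,  0.0024, -0.9993])]]
```

```bash
python3 -m handwheel '[[0,0,0,0.09,0.04,0,0],[0,0,0,0.13,0.05,0,0],[0,0,0,0.13,0.05,0,0],[0,0,0,0.13,0.05,0,0],[0,0,0,0.13,0.05,0,0],[0,0,0,0.13,0.05,0,0],[0,0,0,0.13,0.05,0,0],[0,0,0,0.13,0.05,0,0]]'
python3 -m handwheel '[[0,0,0,0.13,0.06,0,0],[0,0,0,0.12,0.06,0,0],[0,0,0,0.08,0.04,0,0],[0,0,0,0,0,0,0],[0,0,0,0,0,0,0],[0,0,0,0,0,0,0],[0,0,0,0,0,0,0],[0,0,0,0,0,0,0]]'
python3 - <<'E'
from h import *
m=ctrl.camera_model("wrist");cv2.imwrite("pics/w2.png",ctrl.camera("wrist"))
e,r=pose();print(e,go([.578,.19,.057],0))
# held cup rim would be at z=e+.043
for dy in(0,.008):print(proj(m,e+[0,dy,.041]))
for y in (-.07,.002,.076):print(y,proj(m,[.5795+.026*y,.268+y,.005]))
E
```

```text
time_s: 4.95
eef_pos: [0.5242, 0.0922, 0.2025]
eef_rot: [-0.0, 0.706, 0.708, -0.0]
wrist_force: [0.9, -1.2, -1.3]
opening: 0.694
grasp_force: 58.3
time_s: 5.75
eef_pos: [0.5721, 0.1885, 0.2034]
eef_rot: [0.0, 0.707, 0.707, 0.0]
wrist_force: [-0.3, 0.5, -0.8]
opening: 0.688
grasp_force: 58.4
[0.57219882 0.18864952 0.20350232] [array([0.004, 0.019, 0.488]), [array([ 0.0001, -0.    ,  0.0003]), array([ 0.000e+00,  1.000e-04, -9.997e-01])]]
[317.14605821 343.83049839]
[317.12678137 325.22730911]
-0.07 [322.92298908 168.7431118 ]
0.002 [325.18536021  97.22280395]
0.076 [327.88880366  11.75888293]
```

View pics/w2.png

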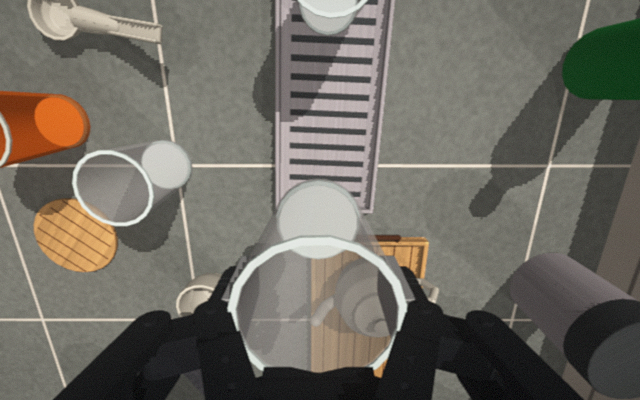

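The cup is held upright with its centre about 8 mm ahead in y. I'll lower it into the tray at -70.

```bash
python3 -m handwheel '[[0,0,0,0.004,0.027,0.07,0],[0,0,0,0,0,0.07,0],[0,0,0,0,0,0.07,0],[0,0,0,0,0,0.07,0],[0,0,0,0,0,0.07,0],[0,0,0,0,0,0.07,0],[0,0,0,0,0,0.04,0],[0,0,0,0,0,0.01,0]]'
python3 -m handwheel '[[0,0,0,0,0,0.007,0],[0,0,0,0,0,0.003,0],[0,0,0,0,0,0,0],[0,0,0,0,0,0,0],[0,0,0,0,0,0,0],[0,0,0,0,0,0,0],[0,0,0,0,0,0,0],[0,0,0,0,0,0,0]]'
```

```text
time_s: 6.6
eef_pos: [0.5792, 0.1902, 0.0608]
eef_rot: [-0.001, 0.707, 0.708, -0.001]
wrist_force: [-0.6, 0.1, -1.1]
opening: 0.69
grasp_force: 58.4
time_s: 7.4
eef_pos: [0.5811, 0.1906, 0.0604]
eef_rot: [0.001, 0.706, 0.708, 0.001]
wrist_force: [-1.2, -2.1, 6.7]
opening: 0.688
grasp_force: 58.5
```

```bash
python3 -m handwheel '[[0,0,0,0,0,0,0.8],[0,0,0,0,0,0,0.9],[0,0,0,0,0,0,1],[0,0,0,0,0,0,1],[0,0,0,0,0,0,1],[0,0,0,0,0,-0.03,1],[0,0,0,0,0,-0.07,1],[0,0,0,0,0,-0.08,1]]'
python3 -m handwheel '[[0,0,0,0,0,-0.08,1],[0,0,0,0,0,-0.08,1],[0,0,0,0,0,-0.08,1],[0,0,0,0,-0.05,-0.08,1],[0,0,0,0,-0.13,0,1],[0,0,0,0.01,-0.13,0,1],[0,0,0,0.01,-0.13,0,1],[0,0,0,0.01,-0.13,0,1]]'
python3 - <<'E'
from h import *
import time
m=ctrl.camera_model("top");im=ctrl.camera("top");cv2.imwrite("pics/t1.png",cv2.resize(im[95:275,140:340],None,fx=3.9,fy=3.3,interpolation=3))
print(go([.409,.202,.0525],0))
E
```

```text
time_s: 8.2
eef_pos: [0.5797, 0.1906, 0.1136]
eef_rot: [-0.001, 0.706, 0.708, -0.001]
wrist_force: [0.7, -0.2, 0.5]
opening: 1.0
grasp_force: 0.0
time_s: 9.0
eef_pos: [0.4079, 0.1993, 0.2099]
eef_rot: [0.0, 0.706, 0.708, 0.0]
wrist_force: [-0.2, 0.0, 0.8]
opening: 0.996
grasp_force: 0.0
[array([0.007, 0.027, 0.52 ]), [array([-0.0018,  0.    ,  0.0012]), array([-1.000e-04, -2.800e-03, -9.988e-01])]]
```

View pics/t1.png

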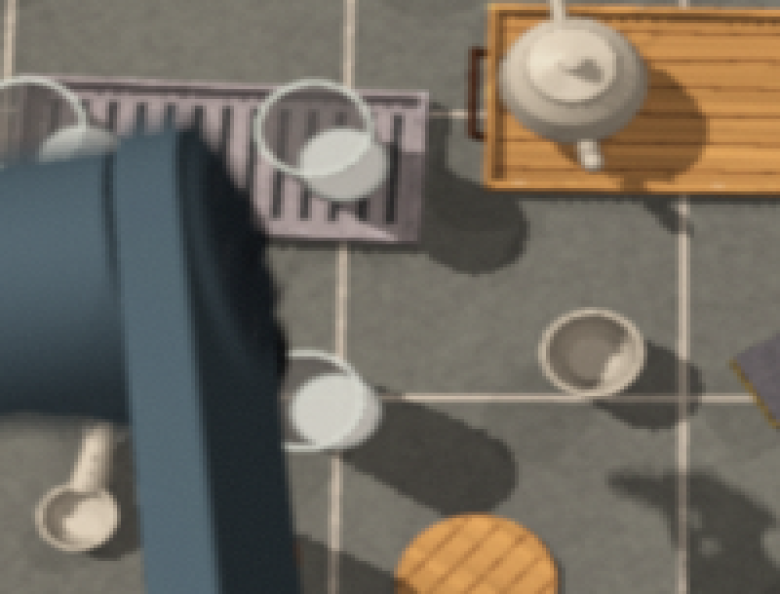

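The top view shows cup B upright inside the tray at crop (313,127), with the others undisturbed. Next is cup A.

```bash
python3 -m handwheel '[[0,0,0,0.007,0,0.03,1],[0,0,0,0,0,0.08,1],[0,0,0,0,0,0.08,1],[0,0,0,0,0,0.08,1],[0,0,0,0,0,0.08,1],[0,0,0,0,0,0.08,1],[0,0,0,0,0,0.08,1],[0,0,0,0,0,0.01,1]]'
python3 -m handwheel '[[0,0,0,0,0,0,1],[0,0,0,0,0,0,0],[0,0,0,0,0,0,0],[0,0,0,0,0,0,0],[0,0,0,0,0,0,0],[0,0,0,0,0,0,0],[0,0,0,0,0,0,0],[0,0,0,0,0,0,0]]'
python3 -m handwheel '[[0,0,0,0,0,-0.05,0],[0,0,0,0,0,-0.08,0],[0,0,0,0,0,-0.08,0],[0,0,0,0,0,-0.08,0],[0,0,0,0,0,-0.08,0],[0,0,0,0,0,-0.08,0],[0,0,0,0,0,-0.05,0],[0,0,0,0,0,0,0]]'
python3 - <<'E'
from h import *
m=ctrl.camera_model("top");print("B",ray(m,(220.3,133.5),.1),"C",ray(m,(146.8,133),.1))
m=ctrl.camera_model("wrist");im=ctrl.camera("wrist");cv2.imwrite("pics/w3.png",im)
e,r=pose();print(e,proj(m,e+[0,0,.041]),proj(m,e+[0,.008,.041]),go([.580,.270,.06],0))
E
```

```text
time_s: 9.85
eef_pos: [0.4081, 0.2008, 0.0507]
eef_rot: [-0.001, 0.707, 0.708, -0.002]
wrist_force: [-0.3, 0.9, -0.7]
opening: 0.999
grasp_force: 0.0
time_s: 10.65
eef_pos: [0.4107, 0.2017, 0.0551]
eef_rot: [0.001, 0.706, 0.708, 0.001]
wrist_force: [-1.7, 0.1, 5.8]
opening: 0.693
grasp_force: 63.2
time_s: 11.45
eef_pos: [0.4112, 0.2019, 0.2067]
eef_rot: [0.002, 0.706, 0.708, 0.003]
wrist_force: [0.4, -0.1, -1.2]
opening: 0.697
grasp_force: 64.5
B [0.58032396 0.1997954  0.1       ] C [0.57961287 0.34967339 0.1       ]
[0.41024691 0.20164308 0.20492932] [314.932209   340.68272324] [314.89614238 322.29544489] [array([0.226, 0.564, 0.486]), [array([ 0.0013, -0.0002,  0.0007]), array([ 4.000e-04,  2.000e-03, -9.993e-01])]]
```

```bash
python3 -m handwheel '[[0,0,0,0.04,0.1,0,0],[0,0,0,0.06,0.14,0,0],[0,0,0,0.06,0.14,0,0],[0,0,0,0.05,0.12,0,0],[0,0,0,0.031,0.066,0,0],[0,0,0,0,0,0,0],[0,0,0,0,0,0,0],[0,0,0,0,0,0,0]]'
python3 - <<'E'
from h import *
m=ctrl.camera_model("wrist");im=ctrl.camera("wrist");cv2.imwrite("pics/w4.png",im)
e,r=pose();print(e,proj(m,e+[0,0,.041]),proj(m,e+[0,.008,.041]),go([.580,.274,.06],0))
E
```

```text
time_s: 12.3
eef_pos: [0.5776, 0.2737, 0.2024]
eef_rot: [-0.0, 0.706, 0.708, -0.001]
wrist_force: [-0.8, 0.3, -1.6]
opening: 0.699
grasp_force: 64.7
[0.57773118 0.27371296 0.20284801] [317.04371971 344.84326397] [317.05443209 326.2197764 ] [array([0.001, 0.008, 0.476]), [array([-0.0004,  0.0001,  0.0007]), array([-2.000e-04, -6.000e-04, -9.993e-01])]]
```

View pics/w4.png

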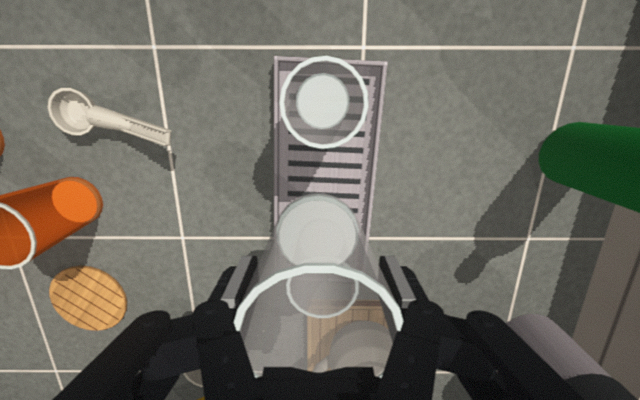

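Cup A is held at about −3.5 mm in y, so I'll shift +4 mm and lower it.

```bash
python3 -m handwheel '[[0,0,0,0.013,0.008,0.07,0],[0,0,0,0,0,0.07,0],[0,0,0,0,0,0.07,0],[0,0,0,0,0,0.07,0],[0,0,0,0,0,0.07,0],[0,0,0,0,0,0.07,0],[0,0,0,0,0,0.04,0],[0,0,0,0,0,0.01,0]]'
python3 -m handwheel '[[0,0,0,0,0,0.007,0],[0,0,0,0,0,0.003,0],[0,0,0,0,0,0,0],[0,0,0,0,0,0,0],[0,0,0,0,0,0,0],[0,0,0,0,0,0,0],[0,0,0,0,0,0,0],[0,0,0,0,0,0,0]]'
```

```text
time_s: 13.15
eef_pos: [0.5799, 0.2775, 0.0609]
eef_rot: [-0.001, 0.706, 0.708, -0.001]
wrist_force: [-0.5, 0.6, -0.5]
opening: 0.694
grasp_force: 64.7
time_s: 13.95
eef_pos: [0.5819, 0.2781, 0.0602]
eef_rot: [0.0, 0.706, 0.708, 0.001]
wrist_force: [-1.4, -0.3, 5.5]
opening: 0.698
grasp_force: 64.9
```

```bash
python3 -m handwheel '[[0,0,0,0,0,0,0.8],[0,0,0,0,0,0,0.9],[0,0,0,0,0,0,1],[0,0,0,0,0,0,1],[0,0,0,0,0,0,1],[0,0,0,0,0,-0.03,1],[0,0,0,0,0,-0.07,1],[0,0,0,0,0,-0.08,1]]'
python3 -m handwheel '[[0,0,0,0,0,-0.08,1],[0,0,0,0,0,-0.08,1],[0,0,0,0,0,-0.08,1],[0,0,0,0,0,-0.08,1],[0,0,0,-0.08,-0.05,0,1],[0,0,0,-0.12,-0.08,0,1],[0,0,0,-0.13,-0.08,0,1],[0,0,0,-0.13,-0.08,0,1]]'
python3 -m handwheel '[[0,0,0,-0.13,-0.08,0.05,1],[0,0,0,-0.1,-0.05,0.08,1],[0,0,0,-0.06,-0.03,0.08,1],[0,0,0,0,0,0.08,1],[0,0,0,0,0,0,1],[0,0,0,0,0,0,1],[0,0,0,0,0,0,1],[0,0,0,0,0,0,1]]'
python3 - <<'E'
from h import *
m=ctrl.camera_model("wrist");im=ctrl.camera("wrist");cv2.imwrite("pics/w5.png",im)
print(proj(m,[.445,.052,.046]),proj(m,[.445,.058,.046]),go([.445,.052,.028],0))
cv2.imwrite("pics/t2.png",ctrl.camera("top"))
E
```

```text
time_s: 14.75
eef_pos: [0.5807, 0.2778, 0.1135]
eef_rot: [-0.0, 0.706, 0.708, -0.001]
wrist_force: [0.3, -0.1, 0.2]
opening: 1.0
grasp_force: 0.0
time_s: 15.55
eef_pos: [0.4936, 0.1388, 0.21]
eef_rot: [0.0, 0.706, 0.708, 0.0]
wrist_force: [1.1, -0.8, -0.2]
opening: 1.0
grasp_force: 0.0
time_s: 16.35
eef_pos: [0.448, 0.053, 0.1237]
eef_rot: [0.001, 0.706, 0.708, 0.001]
wrist_force: [-0.3, 0.1, -0.1]
opening: 1.004
grasp_force: 0.0
[313.01716745 220.54722079] [312.9934344  212.63603556] [array([-0.003, -0.01 ,  0.318]), [array([0.0007, 0.0001, 0.0009]), array([-2.000e-04,  1.100e-03, -9.991e-01])]]
```

View pics/w5.png

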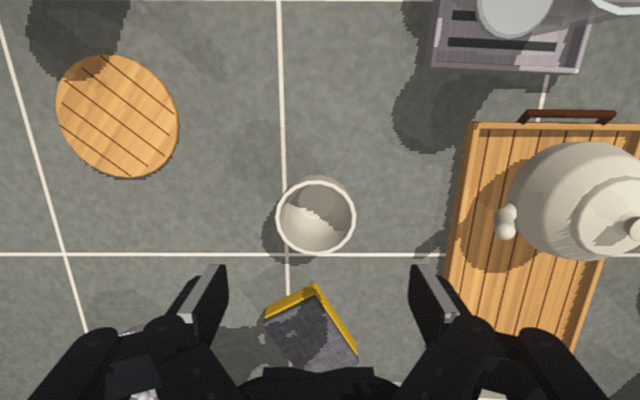

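The rim is at (315,218), matching the estimate to 2 mm. I'll descend and grip teacup A.

```bash
python3 -m handwheel '[[0,0,0,0.003,-0.005,0.04,1],[0,0,0,0,0,0.08,1],[0,0,0,0,0,0.08,1],[0,0,0,0,0,0.08,1],[0,0,0,0,0,0.03,1],[0,0,0,0,0,0.008,1],[0,0,0,0,0,0,1],[0,0,0,0,0,0,0]]'
python3 -m handwheel '[[0,0,0,0,0,0,0],[0,0,0,0,0,0,0],[0,0,0,0,0,0,0],[0,0,0,0,0,0,0],[0,0,0,0,0,0,0],[0,0,0,0,0,0,0],[0,0,0,0,0,0,0],[0,0,0,0,0,0,0]]'
python3 -m handwheel '[[0,0,0,0,0,-0.05,0],[0,0,0,0,0,-0.08,0],[0,0,0,0,0,-0.08,0],[0,0,0,0,0,-0.08,0],[0,0,0,0,0,-0.08,0],[0,0,0,0,0,-0.05,0],[0,0,0,0,0,0,0],[0,0,0,0,0,0,0]]'
python3 - <<'E'
from h import *
# tea tray centre (.626,-.002)
for p in [(.636,-.018),(.616,-.084)]:print(go([*p,.034],0))
E
```

```text
time_s: 17.25
eef_pos: [0.4462, 0.0535, 0.0278]
eef_rot: [0.001, 0.706, 0.708, 0.001]
wrist_force: [0.8, 0.3, 0.4]
opening: 0.858
grasp_force: 0.0
time_s: 18.05
eef_pos: [0.4463, 0.0535, 0.0285]
eef_rot: [0.001, 0.706, 0.708, 0.001]
wrist_force: [-2.3, -0.3, 9.9]
opening: 0.66
grasp_force: 61.7
time_s: 18.85
eef_pos: [0.4453, 0.0536, 0.153]
eef_rot: [0.0, 0.706, 0.708, 0.0]
wrist_force: [0.2, -0.5, -1.0]
opening: 0.658
grasp_force: 63.7
[array([-0.24 ,  0.635,  0.397]), [array([0.0003, 0.    , 0.0006]), array([-1.000e-04,  5.000e-04, -9.994e-01])]]
[array([-0.46 ,  0.568,  0.397]), [array([0.0003, 0.    , 0.0006]), array([-1.000e-04,  5.000e-04, -9.994e-01])]]
```

```bash
python3 -m handwheel '[[0,0,0,-0.04,0.1,0,0],[0,0,0,-0.05,0.14,0,0],[0,0,0,-0.05,0.14,0,0],[0,0,0,-0.05,0.13,0,0],[0,0,0,-0.042,0.1,0,0],[0,0,0,-0.02,0.039,0,0],[0,0,0,0,0,0,0],[0,0,0,0,0,0,0]]'
python3 - <<'E'
from h import *
m=ctrl.camera_model("wrist");im=ctrl.camera("wrist");cv2.imwrite("pics/w6.png",im)
print(go([.640,-.022,.034],0))
m=ctrl.camera_model("top")
E
```

```text
time_s: 19.65
eef_pos: [0.6388, -0.0213, 0.1509]
eef_rot: [-0.002, 0.706, 0.708, -0.001]
wrist_force: [-0.6, 0.7, -1.6]
opening: 0.651
grasp_force: 63.8
[array([-0.004,  0.006,  0.391]), [array([-0.0009, -0.0003,  0.0007]), array([ 4.000e-04, -1.500e-03, -9.993e-01])]]
```

View pics/w6.png

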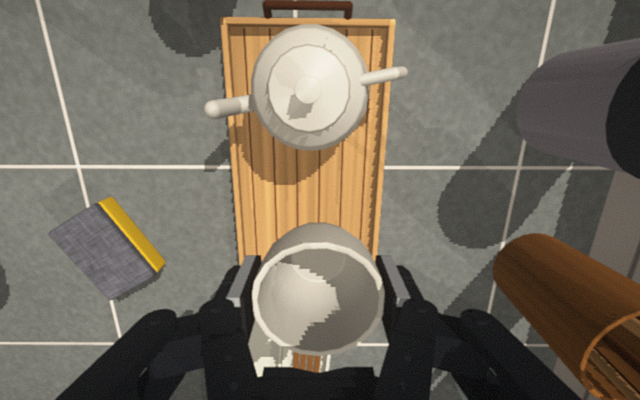

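The teacup is held level, and the teapot and clear floor lie ahead. I'll lower it.

```bash
python3 -m handwheel '[[0,0,0,0,0,0.05,0],[0,0,0,0,0,0.07,0],[0,0,0,0,0,0.07,0],[0,0,0,0,0,0.07,0],[0,0,0,0,0,0.06,0],[0,0,0,0,0,0.04,0],[0,0,0,0,0,0.02,0],[0,0,0,0,0,0.01,0]]'
python3 -m handwheel '[[0,0,0,0,0,0.005,0],[0,0,0,0,0,0.005,0],[0,0,0,0,0,0,0],[0,0,0,0,0,0,0],[0,0,0,0,0,0,0],[0,0,0,0,0,0,0],[0,0,0,0,0,0,0],[0,0,0,0,0,0,0]]'
```

```text
time_s: 20.5
eef_pos: [0.6397, -0.0214, 0.0353]
eef_rot: [-0.0, 0.706, 0.708, -0.0]
wrist_force: [0.1, 0.9, -1.0]
opening: 0.657
grasp_force: 63.8
time_s: 21.3
eef_pos: [0.6407, -0.0217, 0.0346]
eef_rot: [0.001, 0.706, 0.708, 0.0]
wrist_force: [-3.9, 1.0, 5.2]
opening: 0.657
grasp_force: 64.3
```

```bash
python3 -m handwheel '[[0,0,0,0,0,0,0.75],[0,0,0,0,0,0,0.85],[0,0,0,0,0,0,0.95],[0,0,0,0,0,0,1],[0,0,0,0,0,0,1],[0,0,0,0,0,-0.03,1],[0,0,0,0,0,-0.07,1],[0,0,0,0,0,-0.08,1]]'
python3 -m handwheel '[[0,0,0,0,0,-0.08,1],[0,0,0,0,0,-0.08,1],[0,0,0,0,0,-0.08,1],[0,0,0,-0.06,-0.04,-0.06,1],[0,0,0,-0.12,-0.08,0,1],[0,0,0,-0.12,-0.1,0,1],[0,0,0,-0.12,-0.1,0,1],[0,0,0,-0.12,-0.1,0,1]]'
python3 -m handwheel '[[0,0,0,-0.12,-0.1,0,1],[0,0,0,-0.12,-0.1,0,1],[0,0,0,-0.11,-0.1,0.05,1],[0,0,0,-0.1,-0.09,0.08,1],[0,0,0,-0.06,-0.04,0.08,1],[0,0,0,0,0,0,1],[0,0,0,0,0,0,1],[0,0,0,0,0,0,1]]'
python3 - <<'E'
from h import *
m=ctrl.camera_model("wrist");im=ctrl.camera("wrist")
p=proj(m,[.386,-.339,.046]);print(p,go([.386,-.339,.028],0))
im2=ctrl.camera("top")
cv2.imwrite("pics/mix.png",np.vstack([im[100:330,120:560],im2[80:270,130:570]]))
E
```

```text
time_s: 22.1
eef_pos: [0.6395, -0.0215, 0.0871]
eef_rot: [-0.001, 0.706, 0.708, -0.0]
wrist_force: [-0.1, -0.9, -0.3]
opening: 0.998
grasp_force: 0.0
time_s: 22.9
eef_pos: [0.5134, -0.185, 0.1777]
eef_rot: [0.001, 0.706, 0.708, 0.0]
wrist_force: [1.3, -0.5, 0.1]
opening: 1.001
grasp_force: 0.0
time_s: 23.7
eef_pos: [0.3869, -0.3371, 0.1152]
eef_rot: [0.001, 0.706, 0.708, 0.0]
wrist_force: [-0.1, -0.2, 0.8]
opening: 0.998
grasp_force: 0.0
[316.05968851 226.45586909] [array([-0.006, -0.004,  0.291]), [array([0.0005, 0.0005, 0.0011]), array([-8.000e-04,  7.000e-04, -9.989e-01])]]
```

View pics/mix.png

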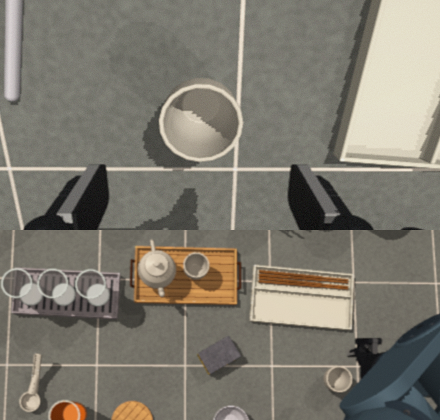

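Three clear cups stand in the row, and the first teacup is on the tray. The second teacup's rim is at wrist (321,221), so I'll correct +2.5 mm in x and +2 mm in y, then grip.

```bash
python3 -m handwheel '[[0,0,0,0.007,0.008,0.04,1],[0,0,0,0,0,0.08,1],[0,0,0,0,0,0.08,1],[0,0,0,0,0,0.06,1],[0,0,0,0,0,0.02,1],[0,0,0,0,0,0.01,1],[0,0,0,0,0,0,1],[0,0,0,0,0,0,0]]'
python3 -m handwheel '[[0,0,0,0,0,0,0],[0,0,0,0,0,0,0],[0,0,0,0,0,0,0],[0,0,0,0,0,0,0],[0,0,0,0,0,0,0],[0,0,0,0,0,0,0],[0,0,0,0,0,0,0],[0,0,0,0,0,0,0]]'
python3 -m handwheel '[[0,0,0,0,0,-0.05,0],[0,0,0,0,0,-0.08,0],[0,0,0,0,0,-0.08,0],[0,0,0,0,0,-0.08,0],[0,0,0,0,0,-0.08,0],[0,0,0,0,0,-0.05,0],[0,0,0,0,0,0,0],[0,0,0,0,0,0,0]]'
python3 - <<'E'
from h import *
m=ctrl.camera_model("top");print("T1 placed",ray(m,(197+130,265-230+80),.052))
print(go([.612,-.084,.034],0))
E
```

```text
time_s: 24.6
eef_pos: [0.3888, -0.3356, 0.0278]
eef_rot: [0.001, 0.706, 0.708, -0.0]
wrist_force: [-0.3, 0.1, -0.1]
opening: 0.859
grasp_force: 0.0
time_s: 25.4
eef_pos: [0.3889, -0.3358, 0.0285]
eef_rot: [0.001, 0.706, 0.708, -0.0]
wrist_force: [-1.1, 1.9, 7.5]
opening: 0.656
grasp_force: 62.5
time_s: 26.2
eef_pos: [0.3881, -0.335, 0.1529]
eef_rot: [0.0, 0.706, 0.708, -0.0]
wrist_force: [0.2, -0.3, -0.9]
opening: 0.653
grasp_force: 63.8
T1 placed [ 0.63839138 -0.02471556  0.052     ]
[array([0.835, 0.748, 0.396]), [array([0.0001, 0.0002, 0.0006]), array([-3.000e-04,  2.000e-04, -9.994e-01])]]
```

```bash
python3 -m handwheel '[[0,0,0,0.08,0.07,0,0],[0,0,0,0.11,0.1,0,0],[0,0,0,0.11,0.1,0,0],[0,0,0,0.11,0.1,0,0],[0,0,0,0.11,0.1,0,0],[0,0,0,0.11,0.1,0,0],[0,0,0,0.11,0.1,0,0],[0,0,0,0.09,0.077,0,0]]'
python3 -m handwheel '[[0,0,0,0,0,0,0],[0,0,0,0,0,0.06,0],[0,0,0,0,0,0.07,0],[0,0,0,0,0,0.07,0],[0,0,0,0,0,0.07,0],[0,0,0,0,0,0.06,0],[0,0,0,0,0,0.04,0],[0,0,0,0,0,0,0]]'
python3 -c "
from h import *
print(go([.612,-.086,.034],0))"
```

```text
time_s: 27.0
eef_pos: [0.6122, -0.0832, 0.1509]
eef_rot: [-0.001, 0.706, 0.708, -0.0]
wrist_force: [-0.2, -0.4, -0.8]
opening: 0.65
grasp_force: 63.9
time_s: 27.8
eef_pos: [0.6093, -0.0854, 0.0389]
eef_rot: [-0.002, 0.707, 0.708, -0.001]
wrist_force: [-1.3, 0.1, -0.7]
opening: 0.65
grasp_force: 64.0
[array([-0.002,  0.009,  0.016]), [array([-0.0017, -0.0005,  0.0005]), array([ 8.000e-04, -2.600e-03, -9.995e-01])]]
```

```bash
python3 -m handwheel '[[0,0,0,0,0.005,0.01,0],[0,0,0,0,0,0.005,0],[0,0,0,0,0,0.005,0],[0,0,0,0,0,0,0],[0,0,0,0,0,0,0],[0,0,0,0,0,0,0],[0,0,0,0,0,0,0],[0,0,0,0,0,0,0]]'
```

```text
time_s: 28.6
eef_pos: [0.6133, -0.0856, 0.036]
eef_rot: [0.0, 0.706, 0.708, 0.0]
wrist_force: [0.4, -1.1, -1.7]
opening: 0.66
grasp_force: 64.0
```

```bash
python3 -m handwheel '[[0,0,0,0,0,0.004,0],[0,0,0,0,0,0.003,0],[0,0,0,0,0,0,0],[0,0,0,0,0,0,0],[0,0,0,0,0,0,0],[0,0,0,0,0,0,0],[0,0,0,0,0,0,0],[0,0,0,0,0,0,0]]'
```

```text
time_s: 29.4
eef_pos: [0.6134, -0.0856, 0.0346]
eef_rot: [0.0, 0.706, 0.708, 0.0]
wrist_force: [-2.5, 0.9, 4.9]
opening: 0.656
grasp_force: 64.5
```

```bash
python3 -m handwheel '[[0,0,0,0,0,0,0.75],[0,0,0,0,0,0,0.85],[0,0,0,0,0,0,0.95],[0,0,0,0,0,0,1],[0,0,0,0,0,0,1],[0,0,0,0,0,-0.03,1],[0,0,0,0,0,-0.07,1],[0,0,0,0,0,-0.08,1]]'
python3 -m handwheel '[[0,0,0,0,0,-0.08,1],[0,0,0,0,0,-0.08,1],[0,0,0,0,0,-0.08,1],[0,0,0,0.03,-0.04,-0.08,1],[0,0,0,0.1,-0.07,-0.05,1],[0,0,0,0.12,-0.07,0,1],[0,0,0,0.13,-0.07,0,1],[0,0,0,0.13,-0.07,0,1]]'
python3 -m handwheel '[[0,0,0,0.13,-0.06,0,1],[0,0,0,0.13,-0.06,0,1],[0,0,0,0.13,-0.06,0,1],[0,0,0,0.13,-0.06,0,1],[0,0,0,0.13,-0.06,0,1],[0,0,0,0.13,-0.05,0,1],[0,0,0,0.06,-0.01,0,1],[0,0,0,0,0,0,1]]'
python3 - <<'E'
from h import *
m=ctrl.camera_model("wrist");print(pose()[0]);im=ctrl.camera("wrist");cv2.imwrite("pics/w7.png",im)
print(proj(m,[.338,.34,.017]),proj(m,[.438,.32,.046]))
print(go([.407,.326,.12],np.deg2rad(78.7)))
E
```

```text
time_s: 30.2
eef_pos: [0.6126, -0.0854, 0.0881]
eef_rot: [-0.001, 0.706, 0.708, -0.0]
wrist_force: [0.7, -0.4, 0.4]
opening: 1.001
grasp_force: 0.0
time_s: 31.0
eef_pos: [0.5161, 0.0683, 0.1998]
eef_rot: [0.0, 0.707, 0.708, 0.001]
wrist_force: [0.6, 0.0, -0.2]
opening: 1.0
grasp_force: 0.0
time_s: 31.8
eef_pos: [0.4076, 0.3212, 0.1996]
eef_rot: [-0.0, 0.705, 0.709, 0.001]
wrist_force: [0.7, 0.1, -0.3]
opening: 1.0
grasp_force: 0.0
[0.40759093 0.32120705 0.19962733]
[248.28583566 162.9506748 ] [349.8827203  190.75405133]
[array([ 0.021, -0.004,  0.265]), [array([ 2.000e-04,  1.000e-04, -4.357e-01]), array([ 2.000e-04, -2.000e-04,  5.643e-01])]]
```

View pics/w7.png

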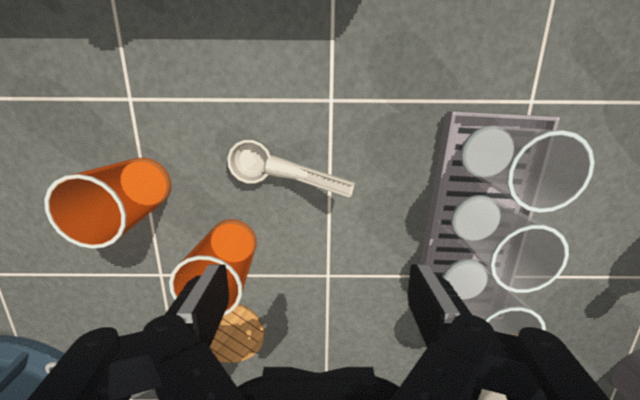

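The bowl is at (248,161) and the handle tip at (351,187), matching the estimate within 2 mm. I'll turn the jaws across the handle.

```bash
python3 -m handwheel '[[0,0,0,0.025,-0.003,0,1],[0,0,-0.045,0,0,0,1],[0,0,-0.045,0,0,0,1],[0,0,-0.045,0,0,0,1],[0,0,-0.045,0,0,0,1],[0,0,-0.045,0,0,0,1],[0,0,-0.045,0,0,0,1],[0,0,-0.045,0,0,0,1]]'
python3 -m handwheel '[[0,0,-0.045,0,0,0,0.7],[0,0,-0.045,0,0,0.05,0.7],[0,0,-0.034,0,0,0.08,0.7],[0,0,0,0,0,0.08,0.7],[0,0,0,0,0,0.08,0.7],[0,0,0,0,0,0,0.7],[0,0,0,0,0,0,0.7],[0,0,0,0,0,0,0.7]]'
python3 - <<'E'
from h import *
m=ctrl.camera_model("wrist");print(pose()[0]);im=ctrl.camera("wrist");cv2.imwrite("pics/w8.png",im[100:400])
b=np.array([.338,.3415,0]);u=np.array([.983,-.185,0])
for d,z in((0,.017),(.07,.030),(.104,.046)):print(proj(m,b+u*d+[0,0,z])-[0,100])
print(go([.4068,.3286,.019],np.deg2rad(79.3)))
E
```

```text
time_s: 32.65
eef_pos: [0.4082, 0.3255, 0.1989]
eef_rot: [0.0, 0.284, 0.959, -0.0]
wrist_force: [0.4, -0.6, -0.3]
opening: 1.001
grasp_force: 0.0
time_s: 33.45
eef_pos: [0.4088, 0.3266, 0.1133]
eef_rot: [0.001, 0.095, 0.995, 0.001]
wrist_force: [0.5, 0.4, -0.1]
opening: 0.699
grasp_force: 0.0
[0.40876651 0.3266438  0.11330846]
[318.54602913  10.63142466]
[319.04049328 112.26409491]
[319.33852368 165.0791686 ]
[array([0.008, 0.004, 0.315]), [array([ 0.0005,  0.0007, -0.0011]), array([ 1.100e-03, -8.000e-04,  9.989e-01])]]
```

View pics/w8.png

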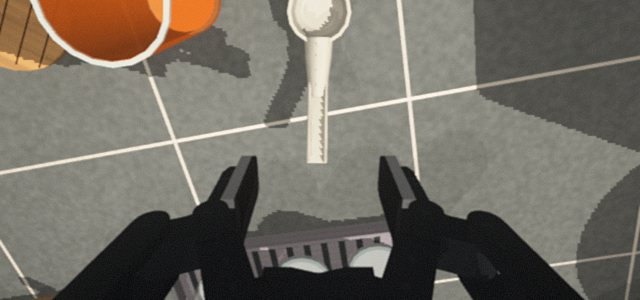

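Alignment is good: the bowl is at crop (319,10) and the tip at (318,163), both as predicted. I'll descend and grip.

```bash
python3 -m handwheel '[[0,0,0,0.008,0.004,0.04,0.6],[0,0,0,0,0,0.08,0.6],[0,0,0,0,0,0.08,0.6],[0,0,0,0,0,0.07,0.6],[0,0,0,0,0,0.03,0.6],[0,0,0,0,0,0.012,0.6],[0,0,0,0,0,0,0.6],[0,0,0,0,0,0,0.4]]'
python3 -m handwheel '[[0,0,0,0,0,0,0],[0,0,0,0,0,0,0],[0,0,0,0,0,0,0],[0,0,0,0,0,0,0],[0,0,0,0,0,0,0],[0,0,0,0,0,0,0],[0,0,0,0,0,0,0],[0,0,0,0,0,0,0]]'
python3 -m handwheel '[[0,0,0,0,0,-0.03,0],[0,0,0,0,0,-0.06,0],[0,0,0,0,0,-0.08,0],[0,0,0,0,0,-0.08,0],[0,0,0,0,0,-0.08,0],[0,0,0,0,0,-0.08,0],[0,0,0,0,0,-0.05,0],[0,0,0,0,0,-0.04,0]]'
python3 - <<'E'
from h import *
print(go([.56,-.20,.169],np.deg2rad(-3.2)))
E
```

```text
time_s: 34.3
eef_pos: [0.4062, 0.3286, 0.0191]
eef_rot: [0.001, 0.095, 0.996, 0.0]
wrist_force: [-0.0, 0.6, 0.5]
opening: 0.446
grasp_force: 0.0
time_s: 35.1
eef_pos: [0.4062, 0.3285, 0.0191]
eef_rot: [0.001, 0.095, 0.996, 0.0]
wrist_force: [-0.9, -0.9, 6.5]
opening: 0.162
grasp_force: 58.6
time_s: 35.9
eef_pos: [0.4055, 0.3282, 0.1697]
eef_rot: [0.001, 0.095, 0.996, 0.0]
wrist_force: [0.6, 0.9, -1.6]
opening: 0.16
grasp_force: 58.7
[array([-0.837, -1.632,  0.002]), [array([4.000e-04, 1.000e-04, 4.574e-01]), array([-1.000e-04,  4.000e-04, -5.426e-01])]]
```

Spoon lifted. Next I'll turn it and carry it to the cutlery tray.

```bash
python3 -m handwheel '[[0,0,0.03,0,0,0,0],[0,0,0.046,0,0,0,0],[0,0,0.046,0,0,0,0],[0,0,0.046,0,0,0,0],[0,0,0.046,0,0,0,0],[0,0,0.046,0,0,0,0],[0,0,0.046,0,0,0,0],[0,0,0.046,0,0,0,0]]'
python3 -m handwheel '[[0,0,0.046,0,0,0,0],[0,0,0.04,0,0,0,0],[0,0,0.019,-0.06,0.02,0,0],[0,0,0,-0.1,0.03,0,0],[0,0,0,-0.13,0.04,0,0],[0,0,0,-0.13,0.04,0,0],[0,0,0,-0.13,0.04,0,0],[0,0,0,-0.13,0.04,0,0]]'
python3 -m handwheel '[[0,0,0,-0.14,0.04,0,0],[0,0,0,-0.14,0.04,0,0],[0,0,0,-0.14,0.04,0,0],[0,0,0,-0.14,0.04,0,0],[0,0,0,-0.14,0.04,0,0],[0,0,0,-0.14,0.04,0,0],[0,0,0,-0.14,0.04,0,0],[0,0,0,-0.13,0.04,0,0]]'
python3 -m handwheel '[[0,0,0,-0.13,0.04,0,0],[0,0,0,-0.09,0.03,0,0],[0,0,0,-0.05,0.02,0,0],[0,0,0,0,0,0.05,0],[0,0,0,0,0,0.08,0],[0,0,0,0,0,0.05,0],[0,0,0,0,0,0,0],[0,0,0,0,0,0,0]]'
python3 - <<'E'
from h import *
m=ctrl.camera_model("wrist");print(pose()[0]);im=ctrl.camera("wrist");cv2.imwrite("pics/w9.png",im)
print(go([.550,-.2995,.023],np.deg2rad(-3.2)))
c=np.array([.5775,-.272,0]);a=np.deg2rad(-3.2);X=np.array([np.cos(a),np.sin(a),0]);Y=np.array([-np.sin(a),np.cos(a),0])
for x,y,z in[(-.066,.118,.014),(.066,.118,.014),(.012,.118,.014),(-.066,0,.014),(.012,0,.014)]:print((x,y),proj(m,c+x*X+y*Y+[0,0,z]))
E
```

```text
time_s: 36.7
eef_pos: [0.4049, 0.3279, 0.1679]
eef_rot: [-0.0, 0.606, 0.796, -0.001]
wrist_force: [-0.2, 0.3, -0.5]
opening: 0.159
grasp_force: 58.7
time_s: 37.5
eef_pos: [0.4579, 0.1198, 0.1681]
eef_rot: [-0.0, 0.726, 0.688, -0.0]
wrist_force: [0.1, 0.7, 0.1]
opening: 0.163
grasp_force: 58.7
time_s: 38.3
eef_pos: [0.5357, -0.2182, 0.1679]
eef_rot: [-0.0, 0.726, 0.687, -0.0]
wrist_force: [0.7, -1.2, 0.1]
opening: 0.161
grasp_force: 58.7
time_s: 39.1
eef_pos: [0.5583, -0.2978, 0.1137]
eef_rot: [-0.001, 0.726, 0.688, -0.0]
wrist_force: [-0.0, 0.0, -0.2]
opening: 0.159
grasp_force: 58.7
[ 0.55827524 -0.29777968  0.11371591]
[array([-0.005, -0.03 ,  0.306]), [array([0.0002, 0.0001, 0.0006]), array([-2.000e-04,  3.000e-04, -9.994e-01])]]
(-0.066, 0.118) [241.26023868  -7.85604377]
(0.066, 0.118) [451.28381914  -7.64087371]
(0.012, 0.118) [365.32558966  -7.72893829]
(-0.066, 0) [253.30291192 175.12000412]
(0.012, 0) [357.53180973 175.29743585]
```

View pics/w9.png

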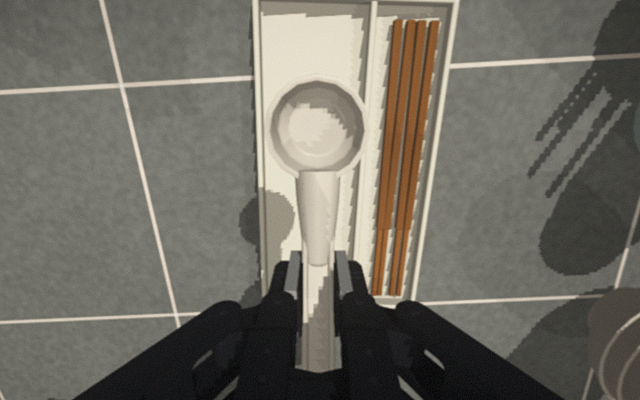

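The spoon hangs level above the lane. The tray seems turned a bit more than I had estimated, so I'll recast its visible corners.

Run:
```python
from h import *
m=ctrl.camera_model("wrist")
P={n:ray(m,p,.014)[:2] for n,p in dict(TL=(254,1),TR=(459,1),R=(416,280),L=(259,180),D0=(373,5),D1=(362,200)).items()}
for n in P:print(n,P[n].round(4))
for a,b in(("TL","L"),("TR","R"),("D0","D1")):
    d=P[a]-P[b];print(np.rad2deg(np.arctan2(-d[0],d[1])))
d=P["TR"]-P["TL"];print(np.rad2deg(np.arctan2(d[1],d[0])),np.linalg.norm(d))
a=np.deg2rad(-4);Y=np.array([-np.sin(a),np.cos(a)]);X=np.array([np.cos(a),np.sin(a)])
c=(P["TL"]+P["TR"])/2-.118*Y;print("centre",c)
g=c-.026*X-.029*Y;print(g,go([*g,.023],a))
```

```text
TL [ 0.5263 -0.1563]
TR [ 0.6564 -0.1634]
R [ 0.6383 -0.3671]
L [ 0.516  -0.2733]
D0 [ 0.6018 -0.1626]
D1 [ 0.5935 -0.2934]
-5.010527315172585
-5.0746873117929745
-3.6270263532534806
-3.130065829578252 0.13034311080270902
centre [ 0.58310068 -0.27754916]
[ 0.55514107 -0.30466485] [array([-0.021, -0.011,  0.306]), [array([0.0002, 0.0001, 0.0051]), array([-2.000e-04,  3.000e-04, -9.949e-01])]]
```

```bash
python3 -m handwheel '[[0,0,0.005,-0.018,-0.01,0.03,0],[0,0,0,0,0,0.06,0],[0,0,0,0,0,0.06,0],[0,0,0,0,0,0.06,0],[0,0,0,0,0,0.05,0],[0,0,0,0,0,0.02,0],[0,0,0,0,0,0.01,0],[0,0,0,0,0,0,0]]'
python3 -m handwheel '[[0,0,0,0,0,0.006,0],[0,0,0,0,0,0.006,0],[0,0,0,0,0,0.003,0],[0,0,0,0,0,0,0],[0,0,0,0,0,0,0],[0,0,0,0,0,0,0],[0,0,0,0,0,0,0],[0,0,0,0,0,0,0]]'
python3 -c "
from h import *
print(go([.555,-.304,.0231],np.deg2rad(-4)))"
```

```text
time_s: 39.95
eef_pos: [0.5554, -0.3042, 0.0274]
eef_rot: [0.0, 0.732, 0.682, 0.0]
wrist_force: [-1.1, 1.0, -1.0]
opening: 0.16
grasp_force: 58.7
time_s: 40.75
eef_pos: [0.5556, -0.3043, 0.0232]
eef_rot: [0.001, 0.731, 0.682, 0.0]
wrist_force: [0.3, 0.1, 4.8]
opening: 0.16
grasp_force: 59.2
[array([ 0.001, -0.002,  0.   ]), [array([ 0.0003,  0.0002, -0.0001]), array([ 3.000e-04, -4.000e-04,  9.999e-01])]]
```

Light contact at the expected height. I'll release by opening only a little, then lift straight up and clear the view.

```bash
python3 -m handwheel '[[0,0,0,0,0,0,0.2],[0,0,0,0,0,0,0.25],[0,0,0,0,0,0,0.3],[0,0,0,0,0,0,0.32],[0,0,0,0,0,0,0.32],[0,0,0,0,0,-0.02,0.32],[0,0,0,0,0,-0.06,0.32],[0,0,0,0,0,-0.08,0.32]]'
python3 -m handwheel '[[0,0,0,0,0,-0.08,0.32],[0,0,0,0,0,-0.1,0.32],[0,0,0,0,0,-0.1,0.32],[0,0,0,0,0,-0.1,0.32],[0,0,0,-0.05,-0.1,-0.05,0.32],[0,0,0,-0.05,-0.12,0,0.32],[0,0,0,-0.05,-0.12,0,0.32],[0,0,0,-0.05,-0.12,0,0.32]]'
python3 -m handwheel '[[0,0,0,-0.05,-0.12,0,0.32],[0,0,0,-0.05,-0.1,0,0.32],[0,0,0,-0.05,-0.1,0,0.32],[0,0,0,0,0,0,0.32],[0,0,0,0,0,0,0.32],[0,0,0,0,0,0,0.32],[0,0,0,0,0,0,0.32],[0,0,0,0,0,0,0.32]]'
python3 - <<'E'
from h import *
im=ctrl.camera("top");s=ctrl.camera("side")
cv2.imwrite("pics/end.png",np.vstack([cv2.resize(im[85:195,125:500],(750,220),interpolation=3),cv2.resize(s[110:285,150:400],(500,350),interpolation=3)[:, :].copy() if 0 else cv2.copyMakeBorder(cv2.resize(s[110:285,150:400],(500,350),interpolation=3),0,0,0,250,0)]))
E
```

```text
time_s: 41.55
eef_pos: [0.5547, -0.3035, 0.0712]
eef_rot: [-0.001, 0.732, 0.682, -0.0]
wrist_force: [-0.4, -0.0, 0.5]
opening: 0.316
grasp_force: 0.0
time_s: 42.35
eef_pos: [0.4123, -0.3546, 0.2017]
eef_rot: [0.001, 0.731, 0.682, -0.0]
wrist_force: [-0.3, -1.1, -0.5]
opening: 0.322
grasp_force: 0.0
time_s: 43.15
eef_pos: [0.3153, -0.3918, 0.1997]
eef_rot: [-0.0, 0.731, 0.682, 0.0]
wrist_force: [0.3, 0.5, 0.5]
opening: 0.32
grasp_force: 0.0
```

View pics/end.png

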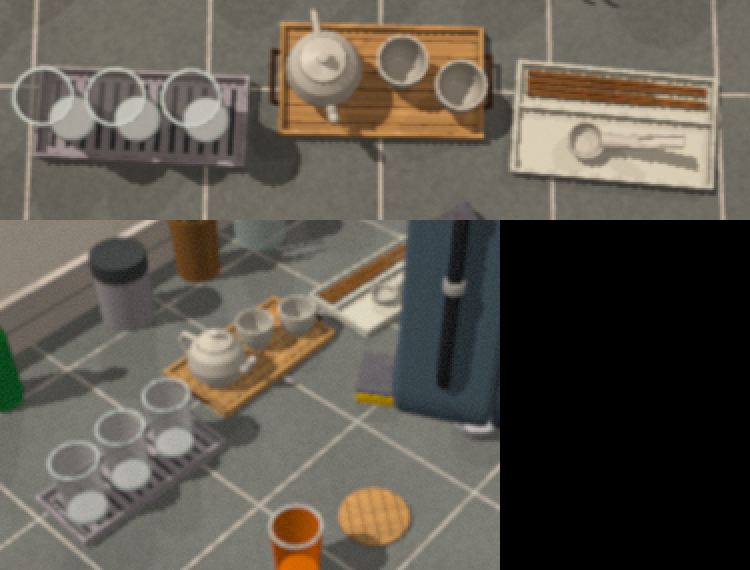

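The final views show three clear cups upright in the row (top crop 43, 115 and 190, about row 97). Both teacups stand on the tea tray beside the teapot, at (403,60) and (462,85), and the spoon lies lengthwise in the empty lane at (625,142).

```bash
python3 -c "
from bench import ctrl
print(ctrl.hand_in())"
```

```text
the job is handed in; nothing more can be done
None
```

The job is done and handed in at about 43 s of the 128 s allowed: both clear cups are upright in the drain-tray row, both teacups are on the tea tray beside the teapot, the spoon is lengthwise in the cutlery tray's empty lane, and the teapot, the cup already in its tray and the orange cups were left untouched.

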